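# Release the latched speed key of the bench mixer

## Robot

A 6-joint arm with a two-finger parallel gripper is mounted at the origin on the work surface. World frame = base frame: x ahead of the robot, y to its left, z up, the work surface at z = 0. Lengths are in m, angles in rad, forces in N, time in s.
With the tool pointing down it reaches from about 0.375 to 0.9 m from the base axis. Payload 3.1 kg.
Tool frame: the origin (TCP) lies at the very end of the fingers, on their centre line; the grasp point (between the pads) lies 19 mm behind it (tcp_to_grasp is the distance from the TCP to the grasp point, in m); z points along the fingers, y is the direction in which the jaws open and shut (so a half turn about z gives the same grasp; the last joint's range is limited). The gripper opens to 85 mm and grips with 20 to 120 N. Pads are 22 mm wide; open, the fingers measure 114 mm over their backs; the gripper's body (76 mm by 85 mm) begins 54 mm behind the grasp point. The pads swing forward as they close: fully open they stand 13 mm farther back than shut.
Start: joints at [0.949, 0.527, 1.433, -0, 1.181, -0.178], TCP at [0.268, 0.564, 0.231] pointing down, gripper open.
Joint ranges: [-3.08, 3.08], [-0.75, 2.2], [0.22, 2.44], [-1.43, 4.57], [0, 2.65], [-2.85, 2.85]. Speed limits (rad/s): [2.79, 2.79, 3.14, 3.14, 3.14, 3.14].

## Interface

Orientations are given as a unit quaternion [x, y, z, w].
In Python, from station import sense, snapshot, camera_info, sign_off, tcp_to_grasp gives the robot as it stands.
- The arm moves only by the shell command python3 -m inch 'ROWS' [FORCE]. ROWS is JSON, a list of rows, each a list of 3 entries, a list of its own where there are three numbers: the closure, from -1 (fully open) to 1 (shut), so that 0 is half open, then the shift along the tool's x, y, z normalised to -1 to 1, where 1 is 10 cm, then the turn, a rotation vector about the tool's x, y, z normalised to -1 to 1, where 1 is 360 degrees. In form: [[jaw, [dx, dy, dz], [ax, ay, az]], ...]. A call has 1 to 20 rows; each row is the pose to reach, as a shift and turn from the pose commanded when the call began, along the tool's axes at that moment, turning the shorter way round; what a row does not reach only later rows make up. A row lasts 1/10 s, in which the tool goes at most 50 mm and 8.59 degrees, less where a joint would pass 70% of its speed; a pose out of reach is approached as far as the arm can. A call with a number of a shift or a turn outside -1 to 1 is refused whole. A call with a gripper value outside its range is refused whole. The fingers move at their own pace and stop on an object; FORCE is the grip in N (left out, the last holds). Time passes only in rows, so rows that repeat a pose let the fingers close. It gives the time, the measured TCP pose, the force and the opening at its end, in the units of the state.
- sense(): the state, without advancing time (a new reading comes with each control period).
- snapshot(name): name is "side" or "top"; returns (picture, depth): 480x640x3 uint8, blue, green, red; 480x640 float32, m along the optical axis (not along the pixel's ray), 0 where there is no reading.
- camera_info(name): a dict with "K" (3x3 intrinsics, pixels), "origin" and "orientation" of the camera in the world. Camera axes: x right, y down, z forward; pixel columns grow to the right and rows downward; lengths in m; the calibration is good to about 2 mm. A picture is of the moment at which its call begins. camera_info takes no time and is no camera call.
- sign_off(): hands the job in, once; it reports no verdict.
The state is a dict: "t": time; "q": joint angles; "qd": joint speeds; "tau": joint torques, N m; "tcp_pos": TCP position; "tool_rot": TCP orientation; "force": force on the tool from outside, world axes, zero at the start; "ft_torque": the same for the moment, N m; "finger_gap": opening from 0.0 (shut) to 1.0 (fully open).
Only numpy, scipy, OpenCV 4.12 (cv2) and the standard library are available. Lean on these libraries where they do the work, as an engineer would, in place of code of your own. Each camera call takes 0.05 s, during which the arm holds its last target.

## Task

One of the four identical speed keys on the mixer's selector box is still latched down: tap the keys lightly with the shut fingertips to find which one, then press that key firmly until it lets go and springs up, so that the red tab in the window goes back level with the white ones. Do not push any other key harder than a light tap, and do not pick up or knock about the things standing around.

Things in the scene. Friction and masses are not known exactly. Their poses are not given: they have to be found in the camera images.
- selector: Ivory control box fixed to the bench, 160 (its x) x 250 (its y) x 60 mm high, yaw within 0.35 rad; origin at the centre of its underside, z up, x away from the robot. Four like grey keys stand in a row along its y, 52 mm apart, 32 mm to -x of its middle; behind them on the flat top are a window (frame 8 mm high) and a small vial.
- key_place_1 (a point): Mark fixed to the box: centre of the top face of the key at the row's +y end AS IT STANDS WHEN UP, 72 mm over the bench, 12 mm over the box's top. It does not move with the key and does not tell its state. Each key: flat cap 38 (box x) x 34 mm (box y), black rim 3 mm high around it, pressed straight down, stop 7.5 mm below up.
- key_place_2 (a point): The same mark for the second key from the +y end. The latched key's top stands 4 mm lower than that of an up key and hardly gives under 5 N; it lets go when pushed some 1 to 2 mm further down (6 to 8 N), stop at 3.5 mm (about 10 N). Then it follows the fingers up and stays up, also if pressed again.
- key_place_3 (a point): The same mark for the third key from the +y end. An up key is springy: it starts to give at 1.5 N and sinks 1 mm more for every 1.2 N; let go, it comes back up. Tapping may push an up key down by 4 mm (about 6 N); 5 mm (7.5 N) is too far and fails the job.
- key_place_4 (a point): The same mark for the key at the row's -y end.
- red_tab (a point): Centre of the red tab (9 x 12 x 4 mm), one of four tabs side by side under the window on the box's top; they cannot be touched. Each slides along the box's y with one key, 3 mm towards +y for each mm that its key is down. The red one belongs to the latched key: 12 mm from home while it is latched, at home when it is up. Nothing tells which key of the row that is.
- red_tab_home (a point): Mark fixed to the box: centre of the red tab when its key is up; its axes are those of the box.
- white_tab_1 (a point): Centre of a white tab under the window, like the red one; it moves with one of the three up keys (the numbers have nothing to do with the places in the row) and stands at home while that key is up.
- white_tab_1_home (a point): Mark fixed to the box: centre of this white tab when its key is up; its axes are those of the box.
- white_tab_2 (a point): Centre of a white tab under the window, like the red one; it moves with one of the three up keys (the numbers have nothing to do with the places in the row) and stands at home while that key is up.
- white_tab_2_home (a point): Mark fixed to the box: centre of this white tab when its key is up; its axes are those of the box.
- white_tab_3 (a point): Centre of a white tab under the window, like the red one; it moves with one of the three up keys (the numbers have nothing to do with the places in the row) and stands at home while that key is up.
- white_tab_3_home (a point): Mark fixed to the box: centre of this white tab when its key is up; its axes are those of the box.
- vial: Small amber jar with blue cap, 30 mm wide, 50 mm high, standing loose on the box's top behind the keys, its centre over 60 mm from the row's line; origin at the centre of its underside.
- cup: Open steel mixing cup, 92 mm wide, 150 mm high, loose on the bench beyond the box; origin at the centre of its underside.
- bottle: Clear bottle with white label and cap, 64 mm wide, 190 mm high, loose on the bench beyond the box; origin at the centre of its underside.
- beaker: Open glass beaker, 68 mm wide, 85 mm high, loose on the bench by the box's +y end; origin at the centre of its underside.
- spatula: Spatula, 180 mm long, lying loose on the bench by the box's -y end; origin at the middle of its underside, x along it.
- dish: White dish, 80 mm wide, 18 mm high, loose on the bench, far left of the box; origin at the centre of its underside.
- marker: Blue pen-shaped rod, 130 mm long, 16 mm thick, lying loose on the bench between the robot and the box; origin on its underside at the middle, x along it.

How it is judged:
By the outcome, as a careful person would: the job done as asked, in the order asked, and still so for the second after the job is handed in, with the robot touching nothing.
It also fails if it takes over 48 s, if anything falls off the work surface, if the arm or the gripper's body presses on something with over 40 N, if the wrist force passes 120 N, or if a joint passes its speed limit or range.

## Working session

There is one attempt and no reset: what is moved stays moved. The work goes in short steps, Python scripts to look and compute and a shell command to move; the robot and the scene stay as the last step left them, time stands still between calls to the robot, and variables do not carry over. Pictures are saved under pics/ and viewed, and the job is handed in when it is done.

```bash
mkdir -p pics; ls; python3 - <<'E'
from station import *
import cv2,numpy as np
print(sense())
for n in("side","top"):
    p,d=snapshot(n); cv2.imwrite(f"pics/{n}0.png",p); np.savez(f"pics/{n}0.npz",p=p,d=d); print(n,camera_info(n))
print(tcp_to_grasp)
E
```

```text
pics
{'t': 0.0, 'q': array([ 9.48499230e-01,  5.28445219e-01,  1.43391108e+00, -1.79153376e-05,
        1.18140586e+00, -1.78482174e-01]), 'qd': array([ 5.26757481e-06,  8.80070223e-04, -3.57689737e-04,  1.93010903e-04,
        2.78644448e-04,  8.70319736e-04]), 'tau': array([ 9.19035738e-04, -4.42361391e+01, -1.78024775e+01, -1.96880428e-04,
        8.32802500e-03, -1.79963581e-05]), 'tcp_pos': array([0.26790727, 0.56386874, 0.2303437 ]), 'tool_rot': array([ 2.20087256e-01,  9.75479586e-01, -1.00218984e-03, -4.15184617e-04]), 'force': array([ 0.3153114 ,  0.38344346, -0.43496267]), 'ft_torque': array([ 0.01101201,  0.02607822, -0.00360622]), 'finger_gap': 0.997877247955655}
side {'K': array([[488.62244149,   0.        , 320.26249977],
       [  0.        , 488.62244149, 229.63519413],
       [  0.        ,   0.        ,   1.        ]]), 'origin': array([ 0.53082836, -0.66663176,  0.643078  ]), 'orientation': array([ 0.89106611, -0.03532968,  0.0216162 , -0.4519798 ])}
top {'K': array([[447.23810916,   0.        , 316.58712171],
       [  0.        , 447.23810916, 238.94103086],
       [  0.        ,   0.        ,   1.        ]]), 'origin': array([0.44971671, 0.12501022, 0.88955192]), 'orientation': array([ 0.70483625, -0.7031818 ,  0.05887172, -0.07263146])}
0.0187
```

View pics/top0.png

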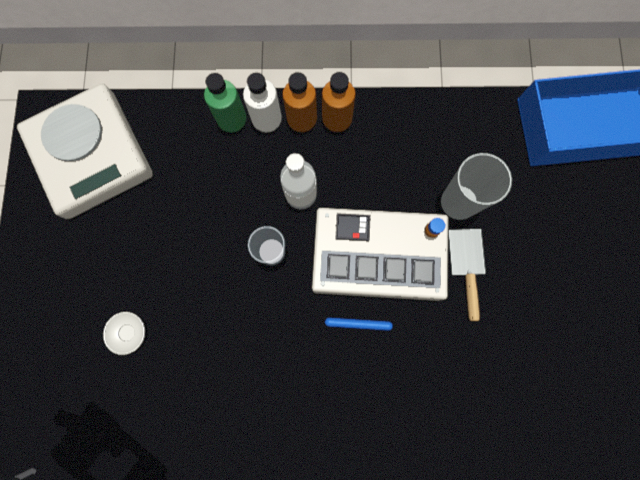

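View pics/side0.png

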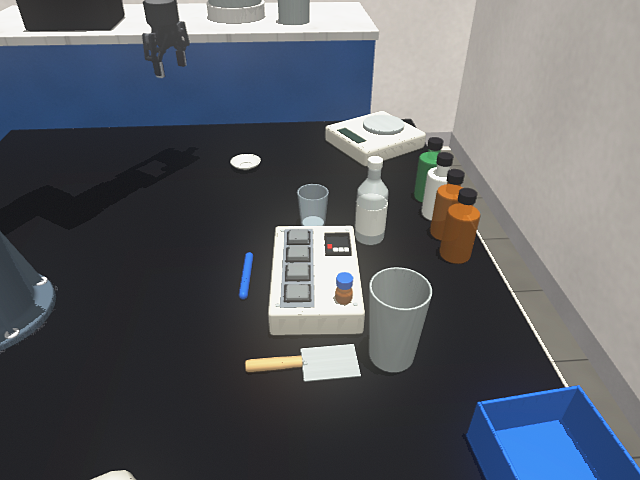

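The top view shows the box at about (382,254), with keys from place 1 to 4 at about (339,266), (367,268), (395,269), (424,271). The window is at (353,228) with the red tab at its lower left, (356,235). Next I measure the box.

```bash
cat > h.py <<'E'
import numpy as np,cv2
from scipy.spatial.transform import Rotation as R
from station import *
def ray(n,uv,z):
    c=camera_info(n);K=c["K"];o=np.array(c["origin"]);r=R.from_quat(c["orientation"])
    uv=np.atleast_2d(uv).astype(float)
    d=r.apply(np.c_[(uv[:,0]-K[0,2])/K[0,0],(uv[:,1]-K[1,2])/K[1,1],np.ones(len(uv))])
    return o+d*((z-o[2])/d[:,2])[:,None]
def proj(n,P):
    c=camera_info(n);r=R.from_quat(c["orientation"]).inv()
    p=r.apply(np.atleast_2d(P)-np.array(c["origin"]))@c["K"].T
    return p[:,:2]/p[:,2:]
def cloud(n,d):
    c=camera_info(n);K=c["K"];v,u=np.mgrid[:480,:640]
    p=np.stack([(u-K[0,2])/K[0,0]*d,(v-K[1,2])/K[1,1]*d,d],-1)
    return R.from_quat(c["orientation"]).apply(p.reshape(-1,3)).reshape(480,640,3)+np.array(c["origin"])
E
python3 - <<'E'
from h import *
np.set_printoptions(precision=4,suppress=True)
for n in("top","side"):
    z=np.load(f"pics/{n}0.npz");p,d=z["p"],z["d"];P=cloud(n,d)
    # top face of box: height 60mm near the box
    m=((abs(P[...,2]-.064)<.012)&(d>0)).astype(np.uint8)
    m=cv2.morphologyEx(m,cv2.MORPH_CLOSE,np.ones((15,15)))
    k,l,s,c=cv2.connectedComponentsWithStats(m)
    uv0=(382,254) if n=="top" else (315,280)
    i=l[uv0[1],uv0[0]];print(n,i,s[i],c[i])
    v,u=np.nonzero(l==i)
    W=ray(n,np.c_[u,v],.06)[:,:2]
    (cx,cy),(a,b),ang=cv2.minAreaRect((W*1000).astype(np.float32));print(cx,cy,a,b,ang)
    x0,y0,x1,y1=(300,195,465,310) if n=="top" else (255,215,375,345)
    cr=p[y0:y1,x0:x1];cv2.imwrite(f"pics/{n}0z.png",cv2.resize(cr,None,fx=4.6,fy=4.6,interpolation=cv2.INTER_CUBIC))
    # dark rims / caps heights
    if n=="top":
        for uv in[(339,266),(367,268),(395,269),(424,271)]:
            print(uv,np.median(P[uv[1]-4:uv[1]+5,uv[0]-4:uv[0]+5].reshape(-1,3),0))
E
```

```text
top 6 [  312   183   167   116 11450] [382.2588 251.7783]
610.7026977539062 -8.253280639648438 306.1044006347656 221.56385803222656 86.65505981445312
(339, 266) [0.553  0.1    0.0739]
(367, 268) [0.5495 0.0488 0.073 ]
(395, 269) [ 0.5477 -0.0024  0.0734]
(424, 271) [ 0.5445 -0.0558  0.0697]
side 6 [ 268  187  119  132 8925] [316.1172 264.2983]
601.8319702148438 76.52047729492188 410.3849182128906 212.9327850341797 72.13087463378906
```

View pics/top0z.png

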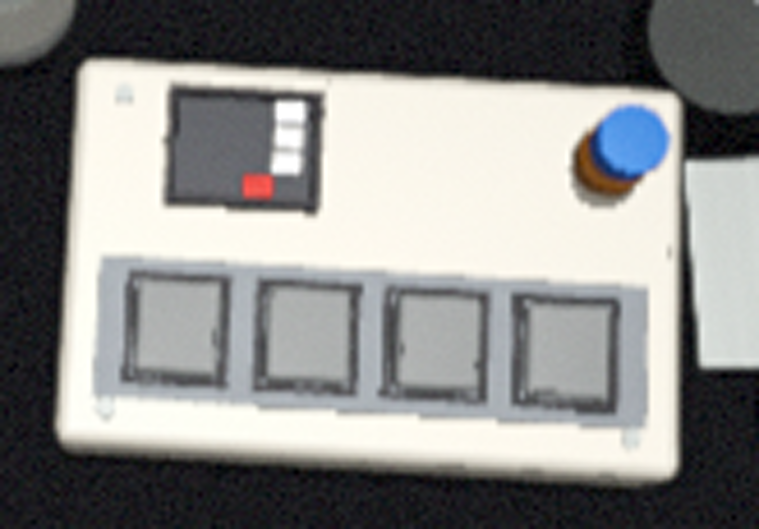

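```bash
python3 - <<'E'
from h import *
np.set_printoptions(precision=4,suppress=True)
for n in("top","side"):
    z=np.load(f"pics/{n}0.npz");p,d=z["p"],z["d"];P=cloud(n,d)
    h=cv2.cvtColor(p,cv2.COLOR_BGR2HSV)
    m=((h[...,2]>150)&(h[...,1]<60)).astype(np.uint8)
    b=np.zeros_like(m)
    x0,y0,x1,y1=(305,200,455,305) if n=="top" else (262,220,370,340)
    b[y0:y1,x0:x1]=m[y0:y1,x0:x1]
    cs,_=cv2.findContours(b,cv2.RETR_EXTERNAL,cv2.CHAIN_APPROX_NONE)
    c=max(cs,key=cv2.contourArea).reshape(-1,2)
    if n=="top":
        W=ray(n,c,.06)[:,:2]*1000
        print(n,cv2.contourArea(c),cv2.minAreaRect(W.astype(np.float32)))
    # caps: threshold
    g=p.max(2); 
    m2=((g>70)&(g<190)&(h[...,1]<60)).astype(np.uint8); m2[:y0]=0;m2[y1:]=0;m2[:,:x0]=0;m2[:,x1:]=0
    m2=cv2.erode(m2,np.ones((2,2)))
    k,l,s,cc=cv2.connectedComponentsWithStats(m2,connectivity=4)
    for i in range(1,k):
        if s[i][4]>60: print(n,s[i],cc[i],ray(n,cc[i],.072)[0], np.median(P[l==i][:,2]))
E
```

```text
top 10922.0 ((580.93896484375, 22.057411193847656), (247.7003173828125, 159.2016143798828), 86.68521881103516)
top [442 201  13  17 160] [449.2188 207.3688] [ 0.6641 -0.1071  0.072 ] 0.03663845874952448
top [336 216  24  24 437] [347.135  227.1625] [0.6262 0.0844 0.072 ] 0.06266421349421758
top [358 222  12  19  86] [365.3488 234.1047] [0.613  0.0506 0.072 ] 0.06497949572149453
top [ 322  252  119   36 3400] [382.1488 269.5644] [0.5468 0.021  0.072 ] 0.06552388145279159
top [315 292 131   9 203] [381.0936 295.8571] [0.4989 0.024  0.072 ] 0.020588167758697984
side [355 221  15  24 313] [362.77   231.6326] [0.6819 0.0981 0.072 ] 0.03187549656472488
side [289 230  22  15 288] [299.1042 236.6944] [0.5561 0.0908 0.072 ] 0.07183559206183804
side [325 236  24  12 182] [337.4615 241.2418] [0.6288 0.0709 0.072 ] 0.061871226293259196
side [285 246  26  36 764] [298.2723 263.7094] [0.5508 0.0099 0.072 ] 0.07187996584597667
side [359 247  11  78 387] [365.4289 277.    ] [ 0.6662 -0.0348  0.072 ] 0.0009475884555056879
side [326 250  24   5  71] [335.8732 252.6197] [0.622  0.0366 0.072 ] 0.06682477587799318
side [284 285  28  18 442] [297.6538 292.5588] [ 0.5462 -0.065   0.072 ] 0.06803724758439561
side [ 269  316   96   20 1744] [316.4278 325.3635] [ 0.5721 -0.1409  0.072 ] 0.03199872849609581
side [313 337  44   3  86] [330.686  338.3256] [ 0.5917 -0.1687  0.072 ] 0.001055591835793901
```

View pics/side0z.png

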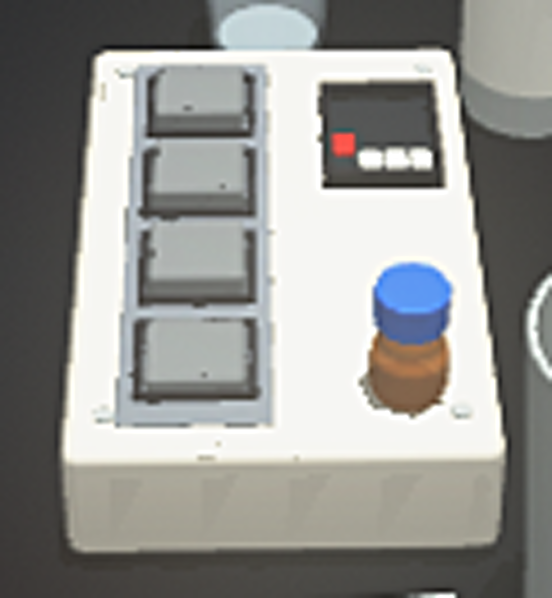

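Box: measured 248 x 159 mm, centre (0.581, 0.022), yaw about -3.3°, which matches the given size. Next I work out the neighbours' clearances and the shift to make.

```bash
cat >> h.py <<'E'
C=np.array([.5809,.0221]);yaw=np.radians(-3.31)
bx=np.array([np.cos(yaw),np.sin(yaw)]);by=np.array([-bx[1],bx[0]])
keys=[C-.032*bx+o*by for o in(.078,.026,-.026,-.078)]
def shift(target):
    s=sense();r=R.from_quat(s["tool_rot"])
    ty=r.apply([0,1,0]);want=np.degrees(np.arctan2(bx[1],bx[0]))
    print("t",round(s["t"],2),"tcp",s["tcp_pos"].round(4),"F",s["force"].round(2),"gap",round(s["finger_gap"],3))
    print("shift units",(r.inv().apply(np.array(target)-s["tcp_pos"])/.1).round(3),"world yaw err deg",round(want-np.degrees(np.arctan2(ty[1],ty[0])),2),"tilt",r.apply([0,0,1]).round(4))
E
python3 - <<'E'
from h import *
for k in keys:print(k.round(4),proj("top",[*k,.072]).round(0),proj("side",[*k,.072]).round(0))
print("cup",ray("top",(484,179),.15),"bottle",ray("top",(296,162),.19), "vial",ray("top",(437,225),.11))
shift([*keys[0],.23])
E
```

```text
[0.5535 0.1018] [[338. 266.]] [[297. 233.]]
[0.5505 0.0499] [[366. 268.]] [[297. 250.]]
[ 0.5475 -0.002 ] [[395. 269.]] [[297. 268.]]
[ 0.5444 -0.0539] [[423. 271.]] [[296. 288.]]
cup [[ 0.69375758 -0.14677773  0.15      ]] bottle [[0.71045723 0.17340391 0.19      ]] vial [[ 0.62190413 -0.07313398  0.11      ]]
t 0.1 tcp [0.268  0.5639 0.2304] F [-0.04  0.07 -0.83] gap 1.0
shift units [-4.563 -2.948  0.008] world yaw err deg -67.88 tilt [-0.0011 -0.0016 -1.    ]
```

```bash
python3 -m inch '[[1,[-1,-0.65,0],[0,0,0.1886]],[1,[-1,-0.65,0],[0,0,0.1886]],[1,[-1,-0.65,0],[0,0,0.1886]],[1,[-1,-0.65,0],[0,0,0.1886]],[1,[-1,-0.65,0],[0,0,0.1886]],[1,[-1,-0.65,0],[0,0,0.1886]],[1,[-1,-0.65,0],[0,0,0.1886]],[1,[-1,-0.65,0],[0,0,0.1886]],[1,[-1,-0.65,0],[0,0,0.1886]]]' 40; python3 -c "
from h import *
shift([*keys[0],.2])"
```

```text
t: 1.0
tcp_pos: [0.3304, 0.4625, 0.2309]
tool_rot: [0.727, 0.686, -0.001, -0.0]
force: [0.2, 0.7, -0.7]
finger_gap: 0.003
t 1.0 tcp [0.3304 0.4625 0.2309] F [ 0.17  0.7  -0.72] gap 0.003
shift units [-3.472  2.435  0.31 ] world yaw err deg 0.0 tilt [-8.e-04 -8.e-04 -1.e+00]
```

```bash
python3 -m inch '[[1,[-0.4,0.28,0],[0,0,0]],[1,[-0.8,0.56,0],[0,0,0]],[1,[-1,0.7,0],[0,0,0]]]'; python3 -m inch '[[1,[-0.4,0.28,0],[0,0,0]],[1,[-0.8,0.56,0],[0,0,0]],[1,[-1,0.7,0],[0,0,0]]]';python3 -m inch '[[1,[-0.4,0.28,0],[0,0,0]],[1,[-0.8,0.56,0],[0,0,0]],[1,[-1,0.7,0.1],[0,0,0]],[1,[-1,0.7,0.1],[0,0,0]]]'; python3 -c "
from h import *
shift([*keys[0],.1])"
```

```text
t: 1.3
tcp_pos: [0.3959, 0.3565, 0.231]
tool_rot: [0.727, 0.687, -0.0, 0.0]
force: [1.3, 0.2, 0.1]
finger_gap: 0.003
t: 1.6
tcp_pos: [0.4607, 0.2522, 0.2312]
tool_rot: [0.727, 0.687, -0.0, 0.001]
force: [0.3, 0.7, -0.2]
finger_gap: -0.0
t: 2.0
tcp_pos: [0.5245, 0.148, 0.2202]
tool_rot: [0.728, 0.686, -0.001, 0.0]
force: [-0.1, 0.7, -0.3]
finger_gap: 0.0
t 2.0 tcp [0.5245 0.148  0.2202] F [-0.13  0.68 -0.34] gap 0.0
shift units [-0.443  0.318  1.202] world yaw err deg 0.12 tilt [-8.e-04 -9.e-04 -1.e+00]
```

```bash
python3 -m inch '[[1,[-0.44,0.32,0],[0,0,0]],[1,[-0.44,0.32,0.5],[0,0,0]],[1,[-0.44,0.32,0.9],[0,0,0]],[1,[-0.44,0.32,1],[0,0,0]],[1,[-0.44,0.32,1],[0,0,0]]]'; python3 -m inch '[[1,[0,0,0.15],[0,0,0]],[1,[0,0,0.25],[0,0,0]],[1,[0,0,0.35],[0,0,0]],[1,[0,0,0.35],[0,0,0]],[1,[0,0,0.35],[0,0,0]]]'; python3 -c "
from h import *
shift([*keys[0],.07])
p,d=snapshot('side');cv2.imwrite('pics/s1.png',cv2.resize(p[150:350,200:440],None,fx=3,fy=3))
p,d=snapshot('top');cv2.imwrite('pics/t1.png',cv2.resize(p[170:320,280:480],None,fx=4,fy=4))
for i in range(5): print(sense()['force'][2])"
```

```text
t: 2.5
tcp_pos: [0.5507, 0.1062, 0.1199]
tool_rot: [0.727, 0.687, -0.002, -0.002]
force: [-0.5, -0.5, -0.7]
finger_gap: -0.003
t: 3.0
tcp_pos: [0.5526, 0.1056, 0.0868]
tool_rot: [0.727, 0.686, 0.0, 0.0]
force: [0.4, 0.9, 0.2]
finger_gap: 0.003
t 3.0 tcp [0.5526 0.1056 0.0868] F [0.37 0.89 0.19] gap 0.003
shift units [-0.037  0.01   0.168] world yaw err deg -0.01 tilt [ 6.e-04  0.e+00 -1.e+00]
-0.48375000795183687
-0.48375000795183687
-0.48375000795183687
-0.48375000795183687
-0.48375000795183687
```

View pics/s1.png

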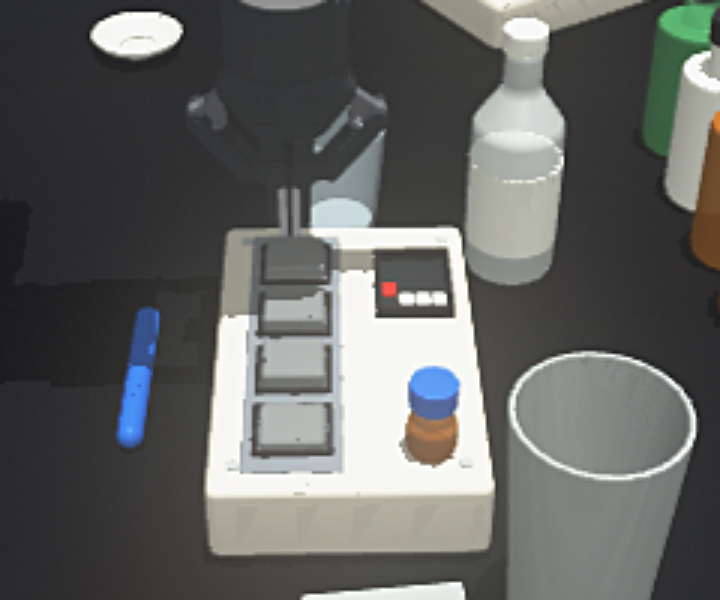

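The side view shows the shut fingertips just above key 1, near the crop's (290,235). The red tab is still offset at (388,289).

```bash
python3 -m inch '[[1,[-0.04,0.01,0.08],[0,0,0]],[1,[-0.04,0.01,0.12],[0,0,0]],[1,[-0.04,0.01,0.15],[0,0,0]],[1,[-0.04,0.01,0.165],[0,0,0]],[1,[-0.04,0.01,0.165],[0,0,0]],[1,[-0.04,0.01,0.165],[0,0,0]]]'; python3 -c "
from h import *
shift([*keys[0],.07])
snapshot('top')
shift([*keys[0],.07])"
```

```text
t: 3.7
tcp_pos: [0.553, 0.1011, 0.0701]
tool_rot: [0.727, 0.686, -0.0, 0.0]
force: [-0.8, -2.6, 4.2]
finger_gap: -0.003
t 3.7 tcp [0.553  0.1011 0.0701] F [-0.79 -2.56  4.22] gap -0.003
shift units [0.007 0.004 0.001] world yaw err deg -0.0 tilt [-3.e-04 -4.e-04 -1.e+00]
t 3.75 tcp [0.553  0.1011 0.0701] F [-1.   -2.7   3.16] gap -0.001
shift units [0.007 0.004 0.001] world yaw err deg -0.0 tilt [-2.e-04 -4.e-04 -1.e+00]
```

Key 1 pushes back with about 3.7 N at z = 0.070, as an up key 2 mm down would. I check the tabs now.

```bash
python3 -c "
from h import *
p,d=snapshot('side');cv2.imwrite('pics/s2.png',cv2.resize(p[210:320,260:380],None,fx=5,fy=5))"
python3 -m inch '[[1,[0,0,-0.1],[0,0,0]],[1,[0,0,-0.15],[0,0,0]],[1,[0.3,0,-0.15],[0,0,0]],[1,[0.52,0,-0.15],[0,0,0]],[1,[0.52,0,-0.15],[0,0,0]],[1,[0.52,0,-0.15],[0,0,0]],[1,[0.52,0,-0.15],[0,0,0]]]'; python3 -c "
from h import *
shift([*keys[1],.07])"
```

```text
t: 4.5
tcp_pos: [0.5561, 0.1527, 0.0849]
tool_rot: [0.727, 0.686, -0.0, 0.0]
force: [-0.1, -0.8, -0.8]
finger_gap: -0.005
t 4.5 tcp [0.5561 0.1527 0.0849] F [-0.15 -0.79 -0.85] gap -0.005
shift units [-1.03   0.004  0.149] world yaw err deg 0.03 tilt [-1.e-04 -2.e-04 -1.e+00]
```

View pics/s2.png

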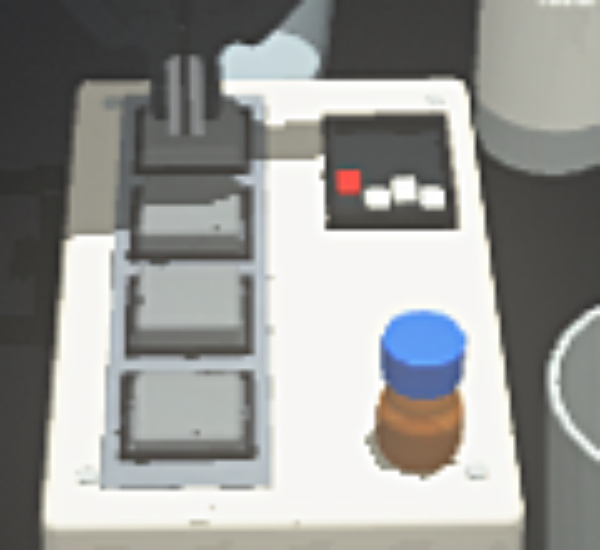

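The middle white tab (crop 405,187) moved, so key 1 is an up key. I then shifted 52 mm the wrong way, towards +y. That happened in free air and touched nothing. Tool -x is the direction towards key 2.

```bash
python3 -m inch '[[1,[-0.3,0,-0.05],[0,0,0]],[1,[-0.7,0,-0.05],[0,0,0]],[1,[-1,0,-0.05],[0,0,0]],[1,[-1,0,-0.05],[0,0,0]],[1,[-1,0,-0.05],[0,0,0]]]'; python3 -c "
from h import *
shift([*keys[1],.07])"
```

```text
t: 5.0
tcp_pos: [0.5503, 0.0521, 0.0898]
tool_rot: [0.728, 0.685, 0.0, -0.0]
force: [-0.3, -0.3, 0.2]
finger_gap: -0.0
t 5.0 tcp [0.5503 0.0521 0.0898] F [-0.27 -0.25  0.19] gap -0.0
shift units [-0.022  0.003  0.198] world yaw err deg 0.19 tilt [-2.e-04  3.e-04 -1.e+00]
```

```bash
python3 -m inch '[[1,[-0.03,0,0.05],[0,0,0]],[1,[-0.03,0,0.12],[0,0,0]],[1,[-0.03,0,0.18],[0,0,0]],[1,[-0.03,0,0.2],[0,0,0]],[1,[-0.03,0,0.2],[0,0,0]],[1,[-0.03,0,0.2],[0,0,0]]]'; python3 -c "
from h import *
shift([*keys[1],.07])
p,d=snapshot('side');cv2.imwrite('pics/s3.png',cv2.resize(p[210:320,260:380],None,fx=5,fy=5))
shift([*keys[1],.07])"
python3 -m inch '[[1,[0,0,-0.1],[0,0,0]],[1,[0,0,-0.2],[0,0,0]],[1,[-0.3,0,-0.2],[0,0,0]],[1,[-0.52,0,-0.2],[0,0,0]],[1,[-0.52,0,-0.2],[0,0,0]],[1,[-0.52,0,-0.2],[0,0,0]]]'; python3 -c "
from h import *
shift([*keys[2],.07])"
```

```text
t: 5.6
tcp_pos: [0.5499, 0.051, 0.07]
tool_rot: [0.727, 0.686, 0.0, -0.0]
force: [-0.9, 2.2, 2.8]
finger_gap: 0.0
t 5.6 tcp [0.5499 0.051  0.07  ] F [-0.95  2.24  2.77] gap 0.0
shift units [-0.011  0.006 -0.   ] world yaw err deg -0.0 tilt [-5.e-04  6.e-04 -1.e+00]
t 5.65 tcp [0.5499 0.051  0.07  ] F [-0.93  2.46  4.3 ] gap 0.002
shift units [-0.011  0.006  0.   ] world yaw err deg 0.0 tilt [-4.e-04  6.e-04 -1.e+00]
t: 6.25
tcp_pos: [0.5474, -0.002, 0.0904]
tool_rot: [0.728, 0.686, 0.0, 0.0]
force: [0.5, 1.0, -0.6]
finger_gap: -0.001
t 6.25 tcp [ 0.5474 -0.002   0.0904] F [ 0.48  1.   -0.61] gap -0.001
shift units [-0.     0.     0.204] world yaw err deg 0.1 tilt [ 8.e-04 -1.e-04 -1.e+00]
```

View pics/s3.png

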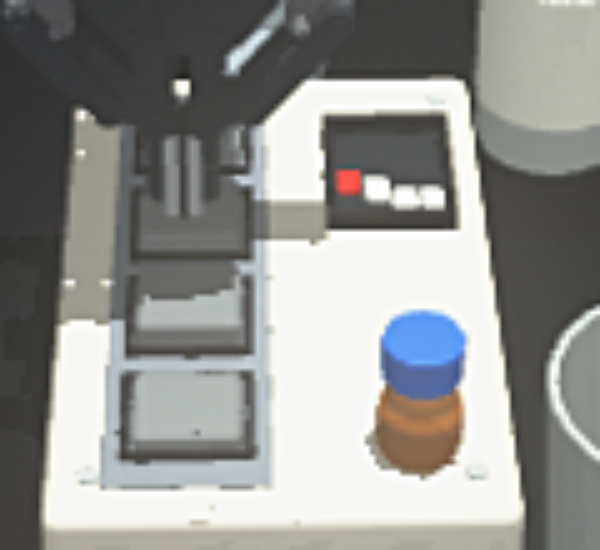

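Key 2 is also up: it pushed back with about 3.5 N, and the first white tab (crop 377,187) moved. Key 3 is next.

```bash
python3 -m inch '[[1,[0,0,0.05],[0,0,0]],[1,[0,0,0.12],[0,0,0]],[1,[0,0,0.18],[0,0,0]],[1,[0,0,0.205],[0,0,0]],[1,[0,0,0.205],[0,0,0]],[1,[0,0,0.205],[0,0,0]]]'; python3 -c "
from h import *
shift([*keys[2],.07])
p,d=snapshot('side');cv2.imwrite('pics/s4.png',cv2.resize(p[210:320,260:380],None,fx=5,fy=5))
shift([*keys[2],.07])"
python3 -m inch '[[1,[0,0,-0.1],[0,0,0]],[1,[0,0,-0.2],[0,0,0]],[1,[-0.3,0,-0.2],[0,0,0]],[1,[-0.52,0,-0.2],[0,0,0]],[1,[-0.52,0,-0.2],[0,0,0]],[1,[-0.52,0,-0.2],[0,0,0]]]'; python3 -c "
from h import *
shift([*keys[3],.07])"
```

```text
t: 6.85
tcp_pos: [0.5469, -0.0009, 0.0694]
tool_rot: [0.727, 0.686, -0.0, -0.001]
force: [-1.0, 1.3, 4.6]
finger_gap: -0.003
t 6.85 tcp [ 0.5469 -0.0009  0.0694] F [-0.96  1.28  4.63] gap -0.003
shift units [-0.011  0.007 -0.006] world yaw err deg 0.01 tilt [-8.e-04  7.e-04 -1.e+00]
t 6.9 tcp [ 0.5469 -0.0009  0.0695] F [-0.05  2.29  4.26] gap -0.002
shift units [-0.011  0.006 -0.005] world yaw err deg 0.01 tilt [-6.e-04  7.e-04 -1.e+00]
t: 7.5
tcp_pos: [0.5442, -0.0539, 0.0899]
tool_rot: [0.728, 0.686, 0.0, 0.0]
force: [0.7, 0.6, 1.1]
finger_gap: -0.001
t 7.5 tcp [ 0.5442 -0.0539  0.0899] F [0.73 0.56 1.13] gap -0.001
shift units [-0.     0.002  0.199] world yaw err deg 0.1 tilt [ 5.e-04 -1.e-04 -1.e+00]
```

View pics/s4.png

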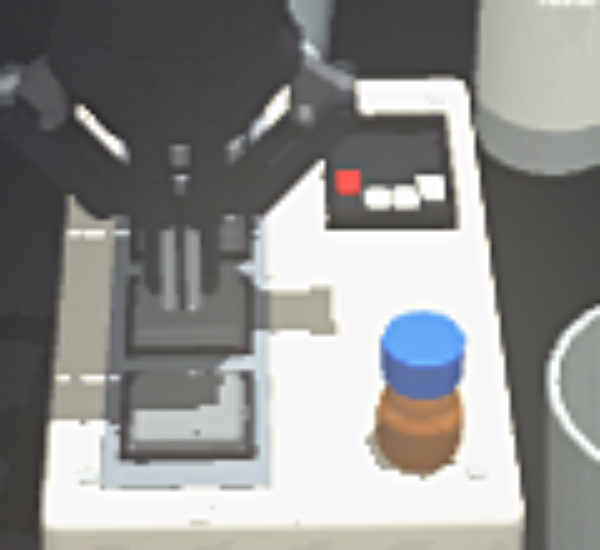

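Key 3 is up as well: 4.4 N, and the right-hand white tab (crop 430,187) moved. Now a light tap on key 4, first to z = 0.070.

```bash
python3 -m inch '[[1,[0,0,0.05],[0,0,0]],[1,[0,0,0.12],[0,0,0]],[1,[0,0,0.18],[0,0,0]],[1,[0,0,0.2],[0,0,0]],[1,[0,0,0.2],[0,0,0]],[1,[0,0,0.2],[0,0,0]]]'; python3 -m inch '[[1,[0,0,0.015],[0,0,0]],[1,[0,0,0.023],[0,0,0]],[1,[0,0,0.023],[0,0,0]],[1,[0,0,0.023],[0,0,0]]]'; python3 -c "
from h import *
shift([*keys[3],.07])
p,d=snapshot('side');cv2.imwrite('pics/s5.png',cv2.resize(p[210:320,260:380],None,fx=5,fy=5))
shift([*keys[3],.07])"
```

```text
t: 8.1
tcp_pos: [0.5442, -0.0533, 0.0691]
tool_rot: [0.727, 0.686, -0.0, -0.0]
force: [0.1, 0.1, -0.1]
finger_gap: 0.003
t: 8.5
tcp_pos: [0.5444, -0.0535, 0.0678]
tool_rot: [0.727, 0.686, 0.0, 0.0]
force: [-0.6, 0.3, 5.7]
finger_gap: -0.004
t 8.5 tcp [ 0.5444 -0.0535  0.0678] F [-0.64  0.26  5.67] gap -0.004
shift units [-0.004  0.    -0.022] world yaw err deg 0.02 tilt [ 9.e-04 -2.e-04 -1.e+00]
t 8.55 tcp [ 0.5444 -0.0535  0.0679] F [-1.12  0.19  5.71] gap -0.004
shift units [-0.004  0.    -0.021] world yaw err deg 0.02 tilt [ 1.e-03 -2.e-04 -1.e+00]
```

View pics/s5.png

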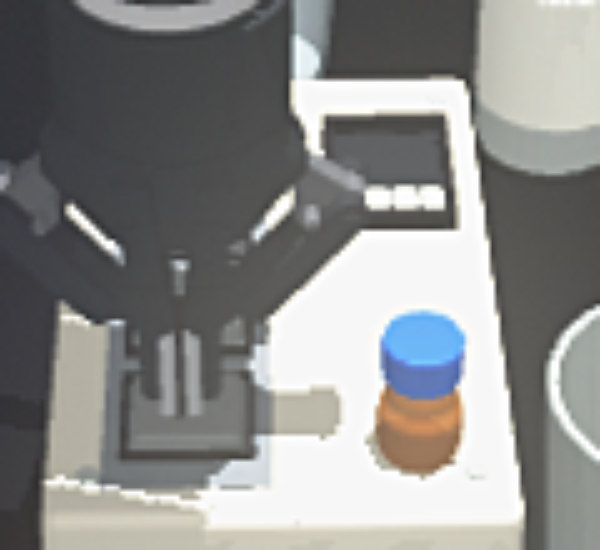

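Key 4 is the latched one. It gave no force at z = 0.069, then 5.7 N at 0.0678, and no white tab moved. Now the firm press, followed by a slow lift.

```bash
python3 -m inch '[[1,[0,0,0.008],[0,0,0]],[1,[0,0,0.016],[0,0,0]],[1,[0,0,0.025],[0,0,0]],[1,[0,0,0.025],[0,0,0]],[1,[0,0,0.025],[0,0,0]]]'; python3 -c "
from h import *
shift([*keys[3],.07])"
python3 -m inch '[[1,[0,0,-0.02],[0,0,0]],[1,[0,0,-0.05],[0,0,0]],[1,[0,0,-0.05],[0,0,0]],[1,[0,0,-0.05],[0,0,0]]]'; python3 -c "
from h import *
shift([*keys[3],.07])
p,d=snapshot('top');cv2.imwrite('pics/t6.png',cv2.resize(p[170:320,280:480],None,fx=4,fy=4))"
```

```text
t: 9.05
tcp_pos: [0.5445, -0.0535, 0.0658]
tool_rot: [0.727, 0.686, 0.0, 0.001]
force: [-1.9, 0.8, 8.6]
finger_gap: -0.0
t 9.05 tcp [ 0.5445 -0.0535  0.0658] F [-1.9   0.81  8.6 ] gap -0.0
shift units [-0.004 -0.    -0.042] world yaw err deg 0.02 tilt [ 1.2e-03 -3.0e-04 -1.0e+00]
t: 9.45
tcp_pos: [0.5444, -0.0535, 0.0699]
tool_rot: [0.727, 0.686, 0.0, 0.0]
force: [-0.1, 0.4, 3.5]
finger_gap: -0.002
t 9.45 tcp [ 0.5444 -0.0535  0.0699] F [-0.11  0.41  3.5 ] gap -0.002
shift units [-0.004  0.001 -0.001] world yaw err deg 0.02 tilt [ 8.e-04 -2.e-04 -1.e+00]
```

The key has followed the fingers up: it pushes 3.5 N at z = 0.070. I lift clear, back off towards the robot and check.

```bash
python3 -m inch '[[1,[0,0,-0.2],[0,0,0]],[1,[0,0,-0.6],[0,0,0]],[1,[0,0,-1],[0,0,0]],[1,[0,-0.4,-1],[0,0,0]],[1,[0,-0.8,-1],[0,0,0]],[1,[0,-1,-1],[0,0,0]],[1,[0,-1,-1],[0,0,0]],[1,[0,-1,-1],[0,0,0]],[1,[0,-1,-1],[0,0,0]]]'; python3 - <<'E'
from h import *
np.set_printoptions(precision=4,suppress=True)
for n in("side","top"):
    p,d=snapshot(n);P=cloud(n,d)
    x0,y0,x1,y1=(260,200,400,340) if n=="side" else (290,170,490,320)
    cv2.imwrite(f'pics/{n}7.png',cv2.resize(p[y0:y1,x0:x1],None,fx=4,fy=4,interpolation=cv2.INTER_CUBIC))
    for k in keys:
        u,v=proj(n,[*k,.072])[0].round().astype(int); print(n,np.median(P[v-3:v+4,u-3:u+4,2]))
    h=cv2.cvtColor(p,cv2.COLOR_BGR2HSV)
    red=((h[...,0]<8)|(h[...,0]>172))&(h[...,1]>150)&(h[...,2]>120)
    wh=(h[...,2]>190)&(h[...,1]<40)
    v,u=np.nonzero(red);s=(u>300)&(u<380)&(v>200)&(v<260)
    W=ray(n,[[u[s].mean(),v[s].mean()]],.064)[0,:2]-C;print("red in box frame",W@bx,W@by)
shift([*keys[3],.07])
E
```

```text
t: 10.4
tcp_pos: [0.4462, -0.0483, 0.1695]
tool_rot: [0.727, 0.686, 0.001, 0.001]
force: [0.7, 0.0, 0.3]
finger_gap: 0.001
side 0.07293434452538061
side 0.07279447689537921
side 0.07299216649622875
side 0.07303299741798208
red in box frame 0.029039029637525547 0.03744465651450204
top 0.07353320333466484
top 0.07326247516691653
top 0.07362307556994085
top 0.07385873612127514
red in box frame 0.02892031995277238 0.03677769703051411
t 10.5 tcp [ 0.4459 -0.0481  0.1694] F [-0.31  0.37 -0.67] gap -0.005
shift units [-0.001  0.986  0.995] world yaw err deg 0.01 tilt [ 0.0013 -0.0005 -1.    ]
```

```bash
python3 -c "
import cv2,numpy as np
a=cv2.imread('pics/side7.png');b=cv2.imread('pics/top7.png');b=cv2.resize(b,(747,560))
cv2.imwrite('pics/both7.png',cv2.resize(np.hstack([a,b]),(800,343)))"
```

```text
(no output)
```

View pics/both7.png

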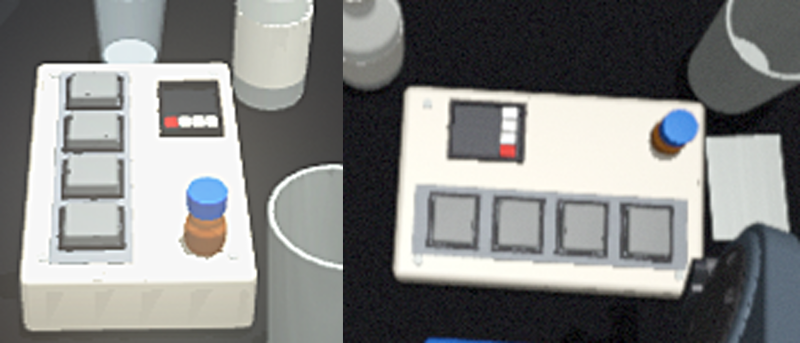

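View pics/side7.png

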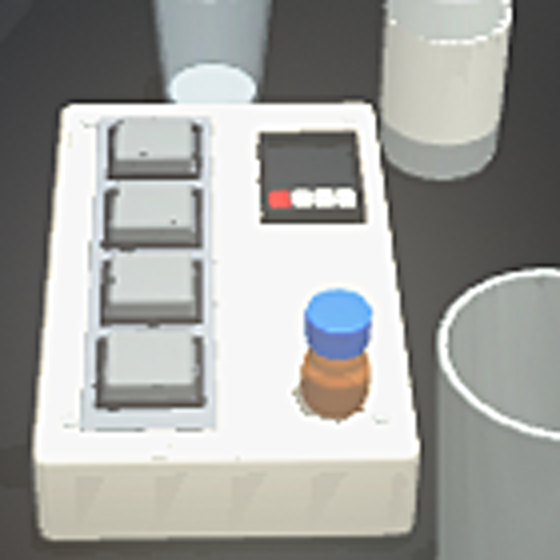

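The red tab (crop 280,199) is in line with the three white ones. All four caps measure the same height, about 0.073, the vial hasn't moved and the robot touches nothing.

```bash
python3 -c "
from station import *
print(sign_off())"
```

```text
the job is handed in; nothing more can be done
None
```

The latched key was the one at the row's -y end (place 4). It has let go and stands up, and the job is handed in at about 10.5 s.

- **Taps:** I tapped all four keys with the shut fingertips. Keys 1 to 3 each sank about 2 to 2.5 mm at roughly 3 to 4.6 N and moved their own white tab, so they were up. Key 4 gave no force at 0.069 m, then 5.7 N at 0.0678 m, and moved no white tab.
- **Press:** I pushed key 4 firmly to 0.0658 m, reading 8.6 N. It then followed the fingers up and read 3.5 N at 0.070 m, as an up key does.
- **Last checks:** In the side and top pictures the red tab is level with the three white ones. All four caps read the same height to about 0.6 mm (0.073 to 0.074 m). The vial stands where it was and the wrist force is about zero. I saw no disturbance of the cup, bottle, beaker or spatula in the cropped pictures. I did not measure them, the dish or the marker again.
- **Slips:** Between keys 1 and 2 I once moved 52 mm the wrong way, in free air, and touched nothing. Side forces of 2 to 3 N showed during the taps on keys 1 to 3; no key went down more than about 2.6 mm. No check disagreed.

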